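Lay the boiled-egg breakfast tray

TASK

Lay the breakfast tray for someone sitting on the robot's side of it: stand the yellow egg cup in the middle of the plate, then put the brown egg in it, pointed end still down, and lay the teaspoon on the tray just to the right of the plate, beside its middle, straight up the tray with its bowl at the far end. Stand the blue salt shaker on the tray straight behind the plate, and the pink tumbler on the tray to the right of the salt, directly behind the teaspoon and in line with it. Leave the black pepper shaker and the jam jar where they are.

Things in the scene. Friction and masses are not known exactly. Their poses are not given: they have to be found in the camera images.
- tray: Wooden serving tray, fixed to the counter, 300 mm (x) by 400 mm (y), floor 6 mm thick, rim 6 mm thick and 24 mm high, a steel handle at each short end. Origin: centre of its underside, on the counter. x points away from the seated person (who sits on the robot's side), y to that person's left; the yaw is within 0.25 rad of the world's.
- plate: White side plate, diameter 160 mm, rim 16 mm high, fixed on the tray floor and turned as the tray is. Flat inner floor about 100 mm across, 5 mm above the origin. Origin: centre of its underside, on the tray floor. x away from the person, y to the person's left.
- egg_cup: Yellow egg cup, loose, standing, 60 mm high: foot 38 mm across, thin stem, cup from 30 to 60 mm height, 44 mm across its rim (grip it there), mouth 38 mm wide. About 90 g. Origin: centre of its underside, z up.
- egg: Brown egg in its shell, 57 mm long, 44 mm across at its widest (34 mm above the origin), about 60 g; it stands pointed end down in one of the egg rack's two holes, about 19 mm deep. Origin: the pointed lower tip, z along the egg to the blunt end (up). Standing in the egg cup, its origin is about 43 mm above the cup's origin.
- egg_rack: Green plastic egg rack, fixed, 56 mm (x) by 106 mm (y) by 28 mm high, with two 39 mm holes at y = -25 and +25 mm; the egg is in the one at y = -25, the other is empty. Origin: centre of its underside.
- spoon: Steel teaspoon, loose, lying flat on its back, 140 mm long; handle 10 to 14 mm wide and 6 mm thick, arched so that at the origin it spans heights 3 to 9 mm, bowl 33 mm wide and 10 mm high. About 45 g. Origin: middle of its length on its underside, near the balance point, where the handle is 10 mm wide; x points to the bowl end, whose tip is at x = +70 mm.
- tumbler: Pink plastic tumbler, loose, standing, 88 mm high, 52 mm across at the foot and 64 mm at the rim, empty, open at the top. About 90 g. Origin: centre of its underside.
- salt: Blue salt shaker, cap blue too with a small steel disc on top, loose, standing, 38 mm across and 75 mm high, about 120 g. Origin: centre of its underside.
- pepper: Black pepper shaker, cap black too, same shape as the salt, loose; to be left alone. Origin: centre of its underside.
- jam: Dark red jam jar with a paper label and yellow lid, loose, 60 mm across and 85 mm high, about 300 g; to be left alone. Origin: centre of its underside.
There are look-alikes about, which are no part of the job. Leave any green, purple or turquoise look-alike of the egg_cup alone.

How it is judged:
By the outcome, as a careful person would: the job done as asked, in the order asked, and still so for the second after the job is handed in, with the robot touching nothing.
It also fails if it takes over 131 s, if anything falls off the work surface, if the arm or the gripper's body presses on something with over 40 N, if the wrist force passes 120 N, or if a joint passes its speed limit or range.

ROBOT

A 6-joint arm with a two-finger parallel gripper is mounted at the origin on the work surface. World frame = base frame: x ahead of the robot, y to its left, z up, the work surface at z = 0. Lengths are in mm, angles in rad, forces in N, time in s.
With the tool pointing down it reaches from about 400 to 925 mm from the base axis. Payload 12.5 kg.
Tool frame: the origin (TCP) lies midway between the tips of the shut fingers; the grasp point (between the pads) lies 19 mm behind it; z points along the fingers, y is the line along which they close (so a half turn about z gives the same grasp; the last joint's range is limited). The gripper opens to 95 mm and grips with 3 to 60 N. Pads are 20 mm wide; open, the fingers measure 119 mm over their backs; the gripper's body (75 mm by 180 mm) begins 59 mm behind the grasp point.
Start: joints at [1.003, 0.491, 1.559, -0, 1.092, -0.106], TCP at [278.462, 559.558, 214.661] pointing down, gripper open.
Joint ranges: [-3.1, 3.1], [-0.84, 2.19], [0.05, 2.79], [-1.13, 4.28], [0.06, 2.93], [-2.69, 2.69]. Speed limits (rad/s): [2.22, 2.22, 2.79, 3.14, 3.14, 3.14].

INTERFACE

Orientations are given as [roll, pitch, yaw] about the fixed x, y, z axes, in that order (R = Rz(yaw) Ry(pitch) Rx(roll)).
In Python, from cell import readout, eyes, env gives the robot as it stands.
- The arm moves only by the tool move_arm, never from a script. Its argument "plan" is a list of rows, each a list of 3 entries, a list of its own where there are three numbers: the turn, a rotation vector about the tool's x, y, z in degrees, then the shift along the tool's x, y, z in m, then the gripper command: -1 is shut, 1 is fully open, values between are in proportion. In form: [[[ax, ay, az], [x, y, z], jaw], ...]. A call has 1 to 5 rows; each row is the pose to reach, as a shift and turn from the pose commanded when the call began, along the tool's axes at that moment; what a row does not reach only later rows make up. A row lasts 1/8 s, in which the tool goes at most 62.5 mm and 10.7 degrees, less where a joint would pass 70% of its speed; a pose out of reach is approached as far as the arm can. A call with a gripper value outside its range is refused whole. The fingers move at their own pace and stop on an object; the grip force is fixed at half the most. Time passes only in rows, so rows that repeat a pose let the fingers close. It gives the time, the measured TCP pose, the force, the opening and the grip force at its end, in the units of the state.
- readout.state(): the state, without advancing time (a new reading comes with each control period).
- eyes.read_camera(name): name is "scene" or "top" or "wrist"; returns a dict with "img" (400x640x3 uint8, red, green, blue), "K" (3x3 intrinsics, pixels), "extrinsics" (4x4, takes a point from camera to world coordinates). Camera axes: x right, y up, looking along -z (the intrinsics and any distortion apply to the point x, -y, -z); pixel columns grow to the right and rows downward; lengths in mm; the calibration is good to about 2 mm. The wrist camera is an equidistant fisheye: a pixel r from the principal point sees the ray r / f radians off the axis. A picture is of the moment at which its call begins. There is no depth.
- env.job_done(): hands the job in; it is judged then, once.
Trained networks look in a picture, given as the dict that the camera call returned (one of the last four; its "shot" number tells which), for a name from the list of things; names that differ only in an ending like _2 or _b are one class to them, and where a whole thing is asked for, a point or a joint stands for the part that bears it (a point fixed in the world has none). Each returns a list of dicts, best first, with "score" (0 to 1); they miss things now and then, are a little off and sometimes report something else, mostly with a low value. They report only what shows in the picture. A call takes as long as a camera call. They do not tell look-alikes from the thing itself.
- eyes.cut_out(picture, name): "mask" (400x640 bool, what is visible of it) and "uv" ([column, row] in pixels, amid what is visible of it).
The state is a dict: "t": time; "joints": joint angles; "qvel": joint speeds; "tau": joint torques, N m; "eef_pos": TCP position; "tcp_rot": TCP orientation; "ft_force": force on the tool from outside, world axes, zero at the start; "moment": the same for the moment, N m; "opening": opening from 0.0 (shut) to 1.0 (fully open); "grip_force": force on a finger pad.
Only numpy, scipy, OpenCV 4.12 (cv2) and the standard library are available. Lean on these libraries where they do the work, as an engineer would, in place of code of your own. Each camera call takes 0.05 s, during which the arm holds its last target. There are 200 camera calls.

## Working session

There is one attempt and no reset: what is moved stays moved. The work goes in short steps, Python scripts to look and compute and a tool call to move; the robot and the scene stay as the last step left them, time stands still between calls to the robot, and variables do not carry over. Pictures are saved under pics/ and viewed, at most 14 in all, crops included, and the job is handed in when it is done.

Besides the shell and the picture viewer there is one more tool, called after "Emit:" as name(argument=value, ...), one argument or row to a line, values as JSON. move_arm: Moves the arm, as the interface text tells. Its arguments: {"type":"object","properties":{"plan":{"type":"array","items":{"type":"array"}}},"required":["plan"]}

```bash
mkdir -p pics; ls
python3 - <<'E'
from cell import readout, eyes, env
import cv2,pickle
print(readout.state())
names="tray plate egg_cup egg egg_rack spoon tumbler salt pepper jam".split()
D={}
for c in ("top","scene"):
    p=eyes.read_camera(c); D[c]=dict(p); print(c,p["K"].tolist(),p["extrinsics"].round(3).tolist(),[k for k in p])
    cv2.imwrite(f"pics/{c}0.png",p["img"][:,:,::-1])
    for n in names:
        for d in eyes.cut_out(p,n)[:4]:
            m=d["mask"]; print(c,n,round(d["score"],2),[round(float(x)) for x in d["uv"]],m.sum())
            D.setdefault((c,n),[]).append(d)
pickle.dump(D,open("d0.pkl","wb"))
E
```

```text
pics
{'t': 0.0, 'joints': array([ 1.00343581e+00,  4.91525991e-01,  1.55945160e+00,  1.29623639e-05,
        1.09166402e+00, -1.05598833e-01]), 'qvel': array([ 5.25536393e-04,  1.15916636e-03, -1.69967243e-03,  1.78886446e-03,
        1.01034993e-03,  8.91814189e-05]), 'tau': array([ 6.40833387e-04, -6.12650013e+01, -2.58185560e+01,  6.92928233e-02,
        4.81635472e-02, -6.44132956e-05]), 'eef_pos': array([278.30257959, 559.35515131, 214.08185446]), 'tcp_rot': array([-3.14055075e+00, -1.21995480e-04,  2.67982493e+00]), 'ft_force': array([ 1.00665783,  0.63584743, -0.34623468]), 'moment': array([-0.05201742, -0.02822493, -0.00190089]), 'grip_force': 0.0, 'opening': 0.9959574099323294}
top [[432.58675347065986, 0.0, 315.16754162769934], [0.0, 432.58675347065986, 201.4693910233344], [0.0, 0.0, 1.0]] [[-0.006, 0.973, -0.229, 395.273], [-1.0, -0.007, -0.003, 122.67], [-0.005, 0.229, 0.973, 947.15], [0.0, 0.0, 0.0, 1.0]] ['img', 'K', 'extrinsics', 'shot']
top tray 0.63 [475, 236] 22549
top plate 0.93 [433, 257] 4413
top egg_cup 0.9 [227, 168] 408
top egg_cup 0.89 [200, 209] 449
top egg_
[... 319 characters left out ...]
46, 0.0, 313.057393186825], [0.0, 463.25722626733346, 209.90748192145134], [0.0, 0.0, 1.0]] [[-0.262, -0.764, 0.59, 1278.161], [0.965, -0.2, 0.169, 338.73], [-0.011, 0.613, 0.79, 964.422], [0.0, 0.0, 0.0, 1.0]] ['img', 'K', 'extrinsics', 'shot']
scene tray 0.68 [199, 181] 11359
scene tray 0.67 [314, 214] 225
scene plate 0.86 [231, 169] 1896
scene egg_cup 0.9 [431, 270] 432
scene egg_cup 0.82 [403, 237] 405
scene egg_cup 0.67 [443, 234] 424
scene egg_cup 0.6 [395, 292] 482
scene egg 0.85 [281, 237] 237
scene egg 0.26 [412, 196] 810
scene egg_rack 0.74 [294, 247] 739
scene spoon 0.48 [314, 209] 252
scene tumbler 0.95 [413, 194] 833
scene pepper 0.85 [354, 205] 353
scene jam 0.74 [363, 176] 682
```

View pics/top0.png

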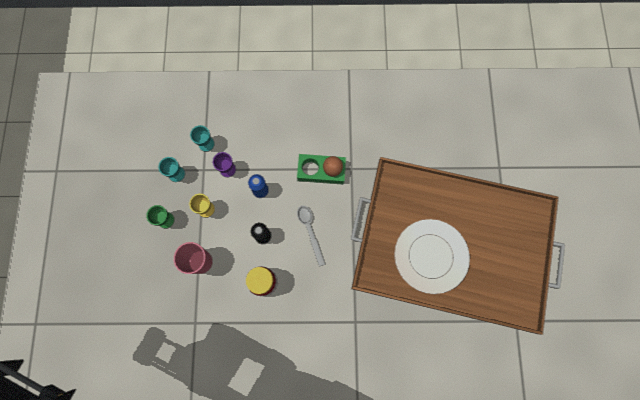

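View pics/scene0.png

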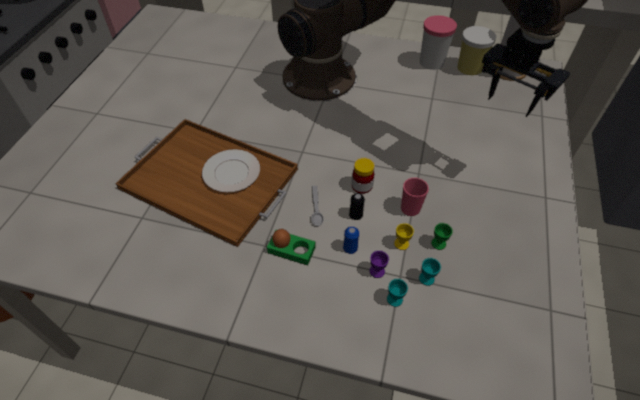

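The top view shows the yellow cup at (201,205), salt (258,185), pepper (261,233), jam (260,281), tumbler (191,258), egg (333,166), spoon bowl (306,214) with its handle end at (322,264), and the plate at (431,257). The scene view agrees with this.

```bash
cat > h.py <<'E'
import numpy as np, cv2
from scipy.optimize import minimize
def proj(p,P,fish=False):
    E=p["extrinsics"];c=(np.atleast_2d(P)-E[:3,3])@E[:3,:3]; v=c*[1,-1,-1];K=p["K"]
    if fish:
        r=np.hypot(v[:,0],v[:,1])+1e-9; th=np.arctan2(r,v[:,2]); n=v[:,:2]/r[:,None]*th[:,None]
    else: n=v[:,:2]/v[:,2:]
    return n*[K[0,0],K[1,1]]+[K[0,2],K[1,2]]
def back(p,uv,z,fish=False):
    K=p["K"];n=(np.atleast_2d(uv)-[K[0,2],K[1,2]])/[K[0,0],K[1,1]]
    if fish:
        th=np.linalg.norm(n,axis=1)[:,None]+1e-9; v=np.hstack([n/th*np.sin(th),np.cos(th)])
    else: v=np.hstack([n,np.ones((len(n),1))])
    E=p["extrinsics"]; d=(v*[1,-1,-1])@E[:3,:3].T; o=E[:3,3]
    return (o+d*((z-o[2])/d[:,2])[:,None])[:,:2]
a=np.linspace(0,2*np.pi,40,endpoint=False)
def rev(*rz): return np.vstack([np.c_[r*np.cos(a),r*np.sin(a),0*a+z] for r,z in rz])
def box(x,y,z): return np.array([[i*x/2,j*y/2,k] for i in(-1,1) for j in (-1,1) for k in (0,z)])
M=dict(egg_cup=rev((19,0),(22,60),(17,32)),tumbler=rev((26,0),(32,88)),salt=rev((19,0),(19,65),(14,75)),pepper=rev((19,0),(19,65),(14,75)),
 jam=rev((30,0),(30,85)),egg=rev((19.5,19),(22,34),(17,49),(8,56)),plate=rev((80,16),(60,3)),tray=box(300,400,24),egg_rack=box(56,106,28))
def fit(p,mask,name,x0,z=0,yaw=False,fish=False):
    "fit hull of the model to the mask (both as hulls)"
    c=cv2.convexHull(np.argwhere(mask)[:,::-1].astype(np.float32))
    S=4; H=mask.shape
    def ras(h): 
        m=np.zeros((H[0],H[1]),np.uint8); cv2.fillConvexPoly(m,np.round(h*16).astype(np.int32),1,cv2.LINE_8,4);return m>0
    T=ras(c)
    def pts(q):
        th=q[2]*.01 if yaw else 0; R=np.array([[np.cos(th),-np.sin(th)],[np.sin(th),np.cos(th)]])
        P=M[name].copy(); P[:,:2]=P[:,:2]@R.T+q[:2]; P[:,2]+=z; return cv2.convexHull(proj(p,P,fish).astype(np.float32))
    def f(q):
        h=pts(q); m=ras(h); iou=(m&T).sum()/max(1,(m|T).sum())
        d=h[:,0].mean(0)-0; b=np.r_[h[:,0].min(0),h[:,0].max(0)]-np.r_[c[:,0].min(0),c[:,0].max(0)]
        return (1-iou)*10+.02*np.sum(b**2)
    q=np.r_[x0,-5] if yaw else np.array(x0)
    s=np.vstack([q]+[q+15*e for e in np.eye(len(q))])
    r=minimize(f,q,method="Nelder-Mead",options=dict(initial_simplex=s,xatol=.05,fatol=1e-4,maxiter=400))
    return r.x,r.fun
E
python3 - <<'E'
from h import *; import pickle
D=pickle.load(open("d0.pkl","rb")); zz=dict(egg=9,plate=6)
for c in("top","scene"):
    p=D[c]
    hsv=cv2.cvtColor(p["img"],cv2.COLOR_RGB2HSV)
    for n in "tray plate egg_cup egg egg_rack tumbler salt pepper jam".split():
        for d in D.get((c,n),[]):
            m=d["mask"].copy()
            if m.sum()<235: continue
            z=zz.get(n,0)
            if n=="tray":
                m=((hsv[...,0]<20)&(hsv[...,1]>90)&(hsv[...,2]>25)).astype(np.uint8)
                m=cv2.morphologyEx(m,cv2.MORPH_OPEN,np.ones((3,3)))
                k,l,s,_=cv2.connectedComponentsWithStats(m); m=l==1+s[1:,4].argmax()
            if n=="egg_rack": 
                m=m|D[(c,"egg")][0]["mask"] if 0 else m
            x,f=fit(p,m,n,back(p,d["uv"],z+20)[0],z,n in("tray","egg_rack"))
            mc=p["img"][d["mask"]].mean(0).round()
            print(c,n,x.round(1),round(f,2),mc)
    if (c,"spoon") in D:
        m=D[(c,"spoon")][0]["mask"]; P=back(p,np.argwhere(m)[:,::-1],5)
        mu=P.mean(0); v=np.linalg.svd(P-mu,full_matrices=False)[2][0]; v*=np.sign(v[0]); t=(P-mu)@v
        print(c,"spoon ends",mu+v*t.min(),mu+v*t.max(),"yaw",np.arctan2(v[1],v[0]))
E
```

```text
top tray [ 521.  -167.1   15.2] 4.47 [126.  92.  65.]
top plate [ 493.1 -122.4] 0.19 [195. 196. 188.]
top egg_cup [694.5 324.8] 1.32 [73. 45. 90.]
top egg_cup [602.2 371.1] 0.65 [141. 129.  64.]
top egg_cup [757.5 378. ] 2.11 [42. 94. 91.]
top egg_cup [686.  441.8] 0.66 [47. 97. 94.]
top egg [688.2  85.8] 0.39 [117.  83.  60.]
top egg_rack [688.1 113.1  -2.8] 1.15 [ 55. 115.  67.]
top tumbler [485.7 374.8] 0.57 [103.  62.  68.]
top salt [646.6 248.9] 1.06 [ 51.  69. 107.]
top pepper [541.1 241.3] 1.88 [44. 45. 44.]
top jam [438.6 234.9] 1.58 [164. 147.  73.]
top spoon ends [476.94881477 112.09598434] [608.40919034 156.94022852] yaw 0.32874538448997453
scene tray [ 524.5 -177.1  -23. ] 0.58 [90. 60. 34.]
scene plate [ 492.6 -120.4] 0.4 [141. 137. 133.]
scene egg_cup [686.6 443.2] 1.18 [12. 65. 64.]
scene egg_cup [602.8 372.9] 0.93 [101.  85.  16.]
scene egg_cup [579.  462.3] 0.76 [23. 61. 30.]
scene egg_cup [757.9 381.4] 0.45 [20. 72. 71.]
scene egg [690.1  89.2] 1.9 [91. 54. 32.]
scene egg [479.6 383.1] 11.2 [75. 36. 43.]
scene egg_rack [695.8 116.4   6.8] 1.83 [24. 75. 36.]
scene tumbler [487.1 379.6] 0.39 [75. 37. 43.]
scene pepper [542.9 244.5] 1.18 [24. 23. 23.]
scene jam [441.9 239.7] 1.7 [91. 69. 25.]
scene spoon ends [477.01337321 114.90072261] [602.81271423 157.59920071] yaw 0.32721613291246443
```

Emit:
move_arm(
  plan=[
    [[0, 0, 10], [-0.06, 0, 0], 1],
    [[0, 0, 20], [-0.12, -0.005, 0], 1],
    [[0, 0, 30], [-0.18, -0.01, 0], 1],
    [[0, 0, 40], [-0.24, -0.015, 0], 1],
    [[0, 0, 42], [-0.25, -0.015, 0], 1],
  ],
)

```text
t: 1.72
eef_pos: [498.4, 432.5, 214.3]
tcp_rot: [3.141, 0.0, 1.94]
ft_force: [-0.9, 0.8, 0.1]
opening: 1.002
grip_force: 0.0
```

```bash
cat > go.py <<'E'
"python3 go.py x y z yaw_deg [tilt_deg]: turn and shift to that TCP pose (tilt about tool y)"
import sys, numpy as np
from cell import readout
from scipy.spatial.transform import Rotation as R
def go(x,y,z,yaw,tilt=0,s=None):
    s=s or readout.state(); C=R.from_euler("xyz",s["tcp_rot"])
    T=R.from_euler("z",yaw,degrees=True)*R.from_euler("x",180,degrees=True)*R.from_euler("y",tilt,degrees=True)
    rv=np.degrees((C.inv()*T).as_rotvec()); d=C.inv().apply(np.array([x,y,z])-s["eef_pos"])/1000
    print("at",s["eef_pos"].round(1),np.degrees(s["tcp_rot"]).round(1),"t",round(s["t"],1),"turn",rv.round(1),"shift",d.round(4), "steps",round(max(np.linalg.norm(rv)/10.7,np.linalg.norm(d)/.0625),1))
if __name__=="__main__": go(*map(float,sys.argv[1:]))
E
python3 go.py 602.5 372 200 90
python3 - <<'E'
from h import *; import pickle
D=pickle.load(open("d0.pkl","rb"));p=D["top"];hsv=cv2.cvtColor(p["img"],cv2.COLOR_RGB2HSV)
m=((hsv[...,0]<20)&(hsv[...,1]>90)&(hsv[...,2]>25)).astype(np.uint8); m[:, :345]=0; m[:100]=0
m=cv2.morphologyEx(m,cv2.MORPH_OPEN,np.ones((3,3)));k,l,s,_=cv2.connectedComponentsWithStats(m); m=l==1+s[1:,4].argmax()
print(s[1:,4].max()); x0=[523,-172]
import h
q=fit(p,m,"tray",x0,0,True);print(q)
E
```

```text
at [498.4 432.5 214.3] [180.    0.  111.2] t 1.7 turn [ 0.   0.  21.2] shift [-0.0941  0.0752  0.0144] steps 2.0
21275
(array([ 521.47842365, -167.09402169,   15.24714482]), np.float64(4.46836736473951))
```

Emit:
move_arm(
  plan=[
    [[0, 0, 10], [-0.047, 0.037, 0.0], 1],
    [[0, 0, 20], [-0.094, 0.075, 0.014], 1],
    [[0, 0, 21.2], [-0.094, 0.075, 0.014], 1],
    [[0, 0, 21.2], [-0.094, 0.075, 0.014], 1],
  ],
)

```text
t: 2.22
eef_pos: [599.2, 375.4, 200.5]
tcp_rot: [-3.141, -0.0, 1.578]
ft_force: [-0.4, -0.3, 0.1]
opening: 1.0
grip_force: 0.0
```

```bash
sed -i 's/np.r_\[x0,-5\]/np.r_[x0,-22]/; s/q+15\*e/q+6*e/' h.py
cat > look.py <<'E'
"python3 look.py name z x0 y0 out: wrist look, nearest detections fitted"
import sys
from h import *; from cell import eyes
from go import go
n,z,x0,y0,o=sys.argv[1],float(sys.argv[2]),float(sys.argv[3]),float(sys.argv[4]),sys.argv[5]
p=eyes.read_camera("wrist"); cv2.imwrite(f"pics/{o}.png",p["img"][:,:,::-1])
for d in eyes.cut_out(p,n)[:4]:
    m=d["mask"]
    if n in M:
        x,f=fit(p,m,n,[x0,y0],z,False,True); print(n,round(d["score"],2),np.round(d["uv"]),m.sum(),x.round(1),round(f,2),"touches edge" if m[0].any() or m[-1].any() or m[:,0].any() or m[:,-1].any() else "")
    else:
        P=back(p,np.argwhere(m)[:,::-1],z,True); mu=P.mean(0); v=np.linalg.svd(P-mu,full_matrices=False)[2][0]; v*=np.sign(v[0]); t=(P-mu)@v
        print(n,round(d["score"],2),np.round(d["uv"]),m.sum(),mu+v*t.min(),mu+v*t.max(),"mid",mu+v*(t.min()+t.max())/2,"yaw",np.degrees(np.arctan2(v[1],v[0])))
E
python3 look.py egg_cup 0 602 372 w1; python3 go.py 602.5 372 31 90
python3 - <<'E'
from h import *; import pickle
D=pickle.load(open("d0.pkl","rb"));p=D["top"];hsv=cv2.cvtColor(p["img"],cv2.COLOR_RGB2HSV)
m=((hsv[...,0]<20)&(hsv[...,1]>90)&(hsv[...,2]>25)).astype(np.uint8); m[:, :345]=0; m[:100]=0
m=cv2.morphologyEx(m,cv2.MORPH_OPEN,np.ones((3,3)));k,l,s,_=cv2.connectedComponentsWithStats(m); m=l==1+s[1:,4].argmax()
print(fit(p,m,"tray",[523,-172],0,True))
E
```

```text
egg_cup 0.89 [326. 188.] 1530 [603.3 372.8] 0.33 
egg_cup 0.79 [300. 104.] 1438 [578.8 461.3] 0.77 
egg_cup 0.73 [456. 181.] 1515 [758.7 380.7] 0.61 
egg_cup 0.62 [398. 217.] 984 [695.8 329.1] 1.9 
at [598.7 376.  201.1] [180.   -0.   90.5] t 2.3 turn [ 0.  -0.   0.5] shift [-0.0041  0.0037  0.1701] steps 2.7
(array([ 522.80401784, -178.89517241,  -22.02586737]), np.float64(0.31055527934426186))
```

Emit:
move_arm(
  plan=[
    [[0, 0, 0.5], [-0.003, 0.004, 0.05], 1],
    [[0, 0, 0.5], [-0.003, 0.004, 0.1], 1],
    [[0, 0, 0.5], [-0.003, 0.004, 0.15], 1],
    [[0, 0, 0.5], [-0.003, 0.004, 0.17], 1],
    [[0, 0, 0.5], [-0.003, 0.004, 0.17], 1],
  ],
)

```text
t: 2.95
eef_pos: [603.3, 372.5, 30.5]
tcp_rot: [-3.141, 0.0, 1.569]
ft_force: [0.7, 0.8, 0.8]
opening: 0.998
grip_force: 0.0
```

Emit:
move_arm(
  plan=[
    [[0, 0, 0], [0, 0, 0], -1],
    [[0, 0, 0], [0, 0, 0], -1],
    [[0, 0, 0], [0, 0, 0], -1],
    [[0, 0, 0], [0, 0, 0], -1],
    [[0, 0, 0], [0, 0, 0], -1],
  ],
)

```text
t: 3.58
eef_pos: [603.9, 371.9, 30.8]
tcp_rot: [3.141, -0.0, 1.568]
ft_force: [-0.1, -0.4, -1.1]
opening: 0.53
grip_force: 0.0
```

View pics/w1.png

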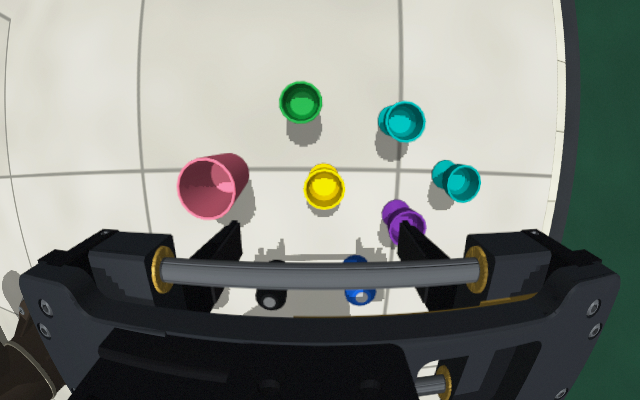

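Emit:
move_arm(
  plan=[
    [[0, 0, 0], [0, 0, 0], -1],
    [[0, 0, 0], [0, 0, 0], -1],
    [[0, 0, 0], [0, 0, -0.03], -1],
    [[0, 0, 0], [0, 0, -0.08], -1],
    [[0, 0, 0], [0, 0, -0.13], -1],
  ],
)

```text
t: 4.2
eef_pos: [603.6, 371.8, 161.7]
tcp_rot: [-3.141, 0.0, 1.568]
ft_force: [0.6, -0.7, -0.3]
opening: 0.446
grip_force: 30.0
```

Emit:
move_arm(
  plan=[
    [[0, 0, 0], [-0.05, -0.011, 0], -1],
    [[0, 0, 0], [-0.105, -0.023, 0], -1],
    [[0, 0, 0], [-0.16, -0.035, 0], -1],
    [[0, 0, 0], [-0.215, -0.047, 0], -1],
    [[0, 0, 0], [-0.27, -0.06, 0], -1],
  ],
)

```text
t: 4.82
eef_pos: [542.5, 100.4, 160.7]
tcp_rot: [3.141, -0.0, 1.568]
ft_force: [1.0, -0.3, -1.5]
opening: 0.447
grip_force: 30.0
```

Emit:
move_arm(
  plan=[
    [[0, 0, 0], [-0.055, -0.012, 0], -1],
    [[0, 0, 0], [-0.11, -0.025, 0], -1],
    [[0, 0, 0], [-0.16, -0.035, 0], -1],
    [[0, 0, 0], [-0.2, -0.045, 0], -1],
    [[0, 0, 0], [-0.2, -0.045, 0], -1],
  ],
)

```text
t: 5.45
eef_pos: [497.1, -100.0, 160.7]
tcp_rot: [3.142, 0.0, 1.565]
ft_force: [0.1, 0.8, -1.7]
opening: 0.445
grip_force: 30.0
```

```bash
python3 look.py plate 6 493 -121.5 w2; python3 go.py 493 -121.5 43 90;  python3 -c "
from cell import readout as r;s=r.state();print(s['opening'],s['grip_force'])"
```

```text
plate 0.73 [319. 240.] 4257 [ 495.7 -179.6] 51.75 
plate 0.71 [378. 132.] 35866 [537.1 -84.1] 389.59 
plate 0.69 [313. 183.] 11105 [ 493.2 -106.1] 14.52 
at [497.6 -97.8 160.6] [180.   -0.   89.8] t 5.5 turn [ 0.  -0.  -0.2] shift [-0.0237 -0.0045  0.1176] steps 1.9
0.4471591126869269 29.999869249295443
```

Emit:
move_arm(
  plan=[
    [[0, 0, 0], [-0.0235, -0.0045, 0], -1],
    [[0, 0, 0], [-0.0235, -0.0045, 0.05], -1],
    [[0, 0, 0], [-0.0235, -0.0045, 0.09], -1],
    [[0, 0, 0], [-0.0235, -0.0045, 0.11], -1],
    [[0, 0, 0], [-0.0235, -0.0045, 0.116], -1],
  ],
)

```text
t: 6.18
eef_pos: [492.9, -120.1, 43.6]
tcp_rot: [-3.14, -0.001, 1.57]
ft_force: [0.2, -0.3, -1.1]
opening: 0.449
grip_force: 30.0
```

```bash
python3 go.py 493 -121.5 43 90;  python3 - <<'E'
from cell import readout as r, eyes
from h import *
s=r.state();print(s['opening'],s['grip_force'],s["ft_force"])
p=eyes.read_camera("top");cv2.imwrite("pics/t1.png",p["img"][200:320,330:530,::-1].repeat(4,0).repeat(4,1))
p=eyes.read_camera("scene");cv2.imwrite("pics/s1.png",p["img"][110:230,130:330,::-1].repeat(4,0).repeat(4,1))
E
```

```text
at [ 492.9 -120.1   43.6] [-179.9   -0.    89.9] t 6.2 turn [-0.1 -0.  -0.1] shift [-0.0014  0.0001  0.0006] steps 0.0
0.4492665373080822 29.999824420083314 [ 0.15070858 -0.29842073 -1.07340883]
```

View pics/s1.png

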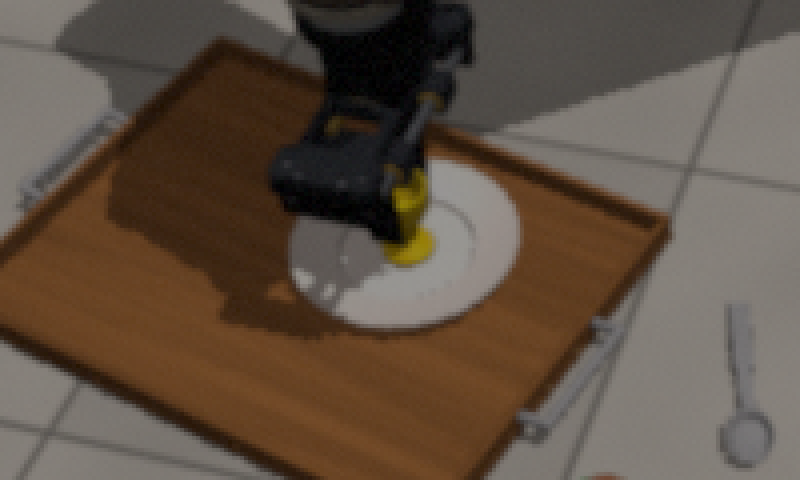

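The cup hangs over the plate's inner floor (foot at about (408,250) in the crop). I'll set it down and open.

Emit:
move_arm(
  plan=[
    [[0, 0, 0], [-0.001, 0, 0.001], -1],
    [[0, 0, 0], [-0.001, 0, 0.002], -1],
    [[0, 0, 0], [-0.001, 0, 0.002], -1],
    [[0, 0, 0], [-0.001, 0, 0.002], 0.3],
    [[0, 0, 0], [-0.001, 0, 0.002], 0.5],
  ],
)

```text
t: 6.9
eef_pos: [493.1, -122.4, 42.8]
tcp_rot: [3.141, 0.0, 1.568]
ft_force: [-0.2, -1.6, -0.3]
opening: 0.599
grip_force: 0.0
```

Emit:
move_arm(
  plan=[
    [[0, 0, 0], [0, 0, 0], 0.5],
    [[0, 0, 0], [0, 0, -0.03], 0.5],
    [[0, 0, 0], [0, 0, -0.09], 0.6],
    [[0, 0, 0], [0.03, 0.03, -0.13], 0.6],
    [[0, 0, 0], [0.06, 0.06, -0.15], 0.6],
  ],
)

```text
t: 7.52
eef_pos: [554.3, -62.1, 195.4]
tcp_rot: [3.138, 0.001, 1.567]
ft_force: [-0.2, -1.2, 0.5]
opening: 0.802
grip_force: 0.0
```

Emit:
move_arm(
  plan=[
    [[0, 0, 0], [0.035, 0.035, 0], 0.6],
    [[0, 0, 0], [0.07, 0.07, 0], 0.6],
    [[0, 0, 0], [0.1, 0.105, 0], 0.6],
    [[0, 0, 0], [0.13, 0.13, 0], 0.6],
    [[0, 0, 0], [0.13, 0.13, 0], 0.6],
  ],
)

```text
t: 8.15
eef_pos: [684.3, 69.1, 191.8]
tcp_rot: [-3.141, -0.0, 1.57]
ft_force: [-0.7, -1.1, -0.8]
opening: 0.799
grip_force: 0.0
```

```bash
python3 look.py egg 9 689 87 w3; python3 go.py 689 87 31 90
python3 - <<'E'
from h import *; from cell import eyes
for c in("top","scene"):
    p=eyes.read_camera(c)
    for n,z in(("plate",6),("egg_cup",11)):
        for d in eyes.cut_out(p,n):
            if p["img"][d["mask"]].mean(0)@[1,1,-2]>60 or n=="plate": print(c,n,fit(p,d["mask"],n,[493,-121],z))
E
```

```text
egg 0.96 [327. 168.] 1381 [689.2  88.4] 0.28 
egg 0.75 [112.  51.] 3101 [439.9 240.3] 22.74 
at [683.1  67.1 192.1] [-179.9    0.    89.9] t 8.2 turn [-0.1  0.  -0.1] shift [0.0199 0.0061 0.1611] steps 2.6
top plate (array([445.07974897, 239.7186508 ]), np.float64(51.618587712906525))
top plate (array([549.74612151, 243.47331393]), np.float64(65.48246035337888))
scene plate (array([ 492.3646512, -122.9627676]), np.float64(1.469533513219566))
scene egg_cup (array([ 492.49613716, -121.08265039]), np.float64(0.514458093147621))
```

Emit:
move_arm(
  plan=[
    [[0, 0, 0], [0.02, 0.006, 0.04], 0.6],
    [[0, 0, 0], [0.02, 0.006, 0.09], 0.6],
    [[0, 0, 0], [0.02, 0.006, 0.135], 0.6],
    [[0, 0, 0], [0.02, 0.006, 0.16], 0.6],
    [[0, 0, 0], [0.02, 0.006, 0.16], 0.6],
  ],
)

```text
t: 9.18
eef_pos: [688.6, 86.7, 31.0]
tcp_rot: [-3.138, 0.0, 1.568]
ft_force: [0.3, -0.1, -0.2]
opening: 0.801
grip_force: 0.0
```

```bash
python3 go.py 689.2 88 31 90
```

```text
at [688.6  86.7  31. ] [-179.8    0.    89.8] t 9.2 turn [-0.2  0.  -0.2] shift [ 0.0013  0.0006 -0.    ] steps 0.0
```

Emit:
move_arm(
  plan=[
    [[0, 0, 0], [0.001, 0.0005, 0], 0.3],
    [[0, 0, 0], [0.001, 0.0005, 0], -1],
    [[0, 0, 0], [0.001, 0.0005, 0], -1],
    [[0, 0, 0], [0.001, 0.0005, 0], -1],
    [[0, 0, 0], [0.001, 0.0005, 0], -1],
  ],
)

```text
t: 9.8
eef_pos: [689.8, 88.2, 33.1]
tcp_rot: [-3.141, -0.0, 1.568]
ft_force: [-4.3, -0.2, 5.8]
opening: 0.451
grip_force: 30.0
```

Emit:
move_arm(
  plan=[
    [[0, 0, 0], [0, 0, 0], -1],
    [[0, 0, 0], [0, 0, -0.02], -1],
    [[0, 0, 0], [0, 0, -0.06], -1],
    [[0, 0, 0], [0, 0, -0.1], -1],
    [[0, 0, 0], [0, 0, -0.12], -1],
  ],
)

```text
t: 10.42
eef_pos: [691.1, 88.1, 156.5]
tcp_rot: [3.137, -0.0, 1.568]
ft_force: [0.5, -0.1, -1.0]
opening: 0.448
grip_force: 30.0
```

```bash
python3 look.py egg 129 689 88 w4; python3 go.py 492.8 -121.3 151 90
```

```text
egg 0.64 [319. 238.] 3688 [690.7  93.6] 7.94 
egg 0.54 [168. 244.] 4165 [631.2  75.2] 278.62 
at [691.4  88.2 156.4] [179.7  -0.   89.8] t 10.5 turn [ 0.3 -0.  -0.2] shift [-0.2101 -0.198   0.0042] steps 4.6
```

Emit:
move_arm(
  plan=[
    [[0, 0, 0], [-0.04, -0.037, 0], -1],
    [[0, 0, 0], [-0.08, -0.075, 0], -1],
    [[0, 0, 0], [-0.12, -0.112, 0], -1],
    [[0, 0, 0], [-0.155, -0.147, 0], -1],
    [[0, 0, 0], [-0.19, -0.178, 0], -1],
  ],
)

```text
t: 11.15
eef_pos: [510.1, -102.3, 152.3]
tcp_rot: [-3.141, -0.0, 1.568]
ft_force: [-0.5, 0.0, -0.7]
opening: 0.45
grip_force: 30.0
```

Emit:
move_arm(
  plan=[
    [[0, 0, 0], [-0.015, -0.015, 0], -1],
    [[0, 0, 0], [-0.02, -0.02, 0], -1],
    [[0, 0, 0], [-0.02, -0.02, 0], -1],
    [[0, 0, 0], [-0.02, -0.02, 0.02], -1],
    [[0, 0, 0], [-0.02, -0.02, 0.04], -1],
  ],
)

```text
t: 11.78
eef_pos: [492.5, -120.5, 112.1]
tcp_rot: [3.141, 0.0, 1.569]
ft_force: [-0.2, 0.2, -0.7]
opening: 0.452
grip_force: 30.0
```

```bash
python3 look.py egg_cup 11 493 -121 w5; python3 go.py 492.8 -121.3 77 90
python3 - <<'E'
from h import *; from cell import eyes
for c in("top","scene"):
    p=eyes.read_camera(c)
    cv2.imwrite(f"pics/{c}2.png",(p["img"][190:310,360:520,::-1] if c=="top" else p["img"][90:210,150:310,::-1]).repeat(4,0).repeat(4,1))
    for n,z in(("egg",95),("egg_cup",11)):
        for d in eyes.cut_out(p,n)[:5]:
            print(c,n,d["uv"].round() if hasattr(d["uv"],"round") else d["uv"],d["mask"].sum(),fit(p,d["mask"],n,[493,-121],z))
E
```

```text
egg_cup 0.88 [321. 196.] 1181 [ 493. -109.] 13.24 
at [ 491.5 -120.2  111. ] [-1.798e+02 -1.000e-01  8.990e+01] t 11.9 turn [-0.2 -0.1 -0.1] shift [-0.0011  0.0014  0.034 ] steps 0.5
top egg [434.8, 249.5] 116 (array([ 490.19512079, -104.92995299]), np.float64(10.41500339969512))
top egg_cup [222.3, 164.9] 430 (array([690.80613795, 321.63885473]), np.float64(1.1448118437509065))
top egg_cup [203.5, 137.7] 450 (array([754.37889626, 374.30460695]), np.float64(0.8458144063604818))
top egg_cup [169.7, 167.9] 470 (array([680.35941723, 436.2685328 ]), np.float64(0.9162173909900997))
top egg_cup [161.6, 220.7] 514 (array([575.25923908, 453.89879428]), np.float64(0.5045688611933503))
top egg_cup [429.7, 257.6] 216 (array([ 489.93542522, -111.11159154]), np.float64(6.393504264345207))
scene egg [200.4, 185.5] 10585 (array([ 642.43893789, -106.7118261 ]), np.float64(386.8817115243069))
scene egg_cup [230.4, 162.3] 289 (array([ 494.33794428, -118.50859361]), np.float64(1.8441886108698728))
scene egg_cup [377.3, 260.8] 378 (array([702.6918981 , 328.55607605]), np.float64(2.3705316099775846))
scene egg_cup [397.2, 292.8] 398 (array([765.87069479, 382.07359609]), np.float64(2.415661683432141))
scene egg_cup [429.1, 269.4] 392 (array([694.60326436, 441.93921763]), np.float64(2.4720502696325735))
scene egg_cup [442.3, 233.9] 415 (array([587.08143056, 460.91655   ]), np.float64(0.9978226097357787))
```

View pics/w5.png

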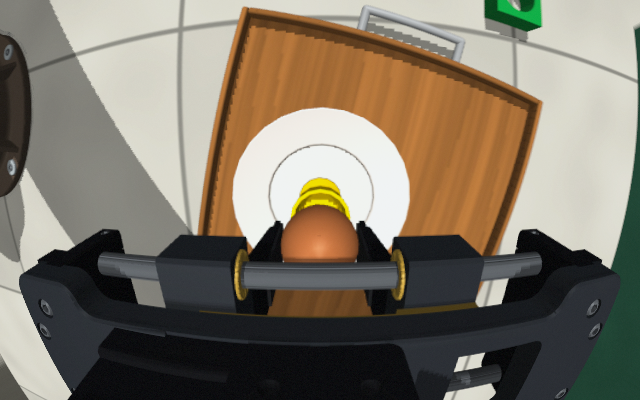

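View pics/scene2.png

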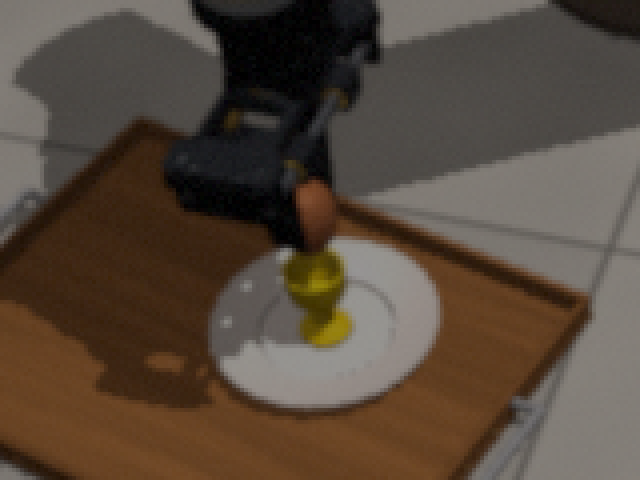

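The egg (320,235) hangs right above the cup in both views, so I'm lowering it.

Emit:
move_arm(
  plan=[
    [[0, 0, 0], [-0.001, 0.001, 0.01], -1],
    [[0, 0, 0], [-0.001, 0.001, 0.02], -1],
    [[0, 0, 0], [-0.001, 0.001, 0.028], -1],
    [[0, 0, 0], [-0.001, 0.001, 0.032], -1],
    [[0, 0, 0], [-0.001, 0.001, 0.032], -1],
  ],
)

```text
t: 12.8
eef_pos: [492.4, -122.3, 80.3]
tcp_rot: [-3.141, -0.0, 1.568]
ft_force: [0.5, -0.0, -1.0]
opening: 0.451
grip_force: 30.0
```

```bash
python3 go.py 492.8 -121.3 77 90
python3 - <<'E'
from h import *; from cell import eyes,readout
print(readout.state()["ft_force"])
p=eyes.read_camera("scene")
cv2.imwrite(f"pics/s3.png",(p["img"][110:190,190:290,::-1]).repeat(5,0).repeat(5,1))
E
```

```text
at [ 492.4 -122.3   80.3] [-180.    -0.    89.8] t 12.8 turn [-0.  -0.  -0.2] shift [0.001  0.0004 0.0033] steps 0.1
[ 0.5187129  -0.00116357 -0.96015764]
```

View pics/s3.png

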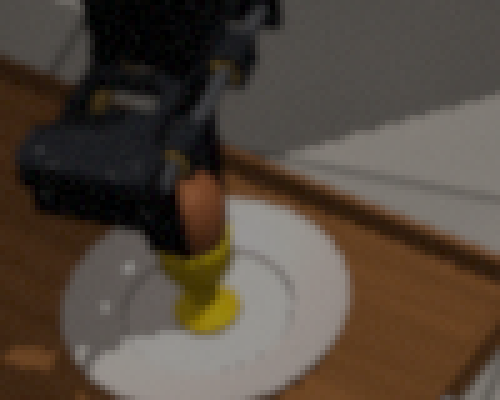

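The egg's point is in the cup mouth. I'm lowering the last 3 mm and letting go gently.

Emit:
move_arm(
  plan=[
    [[0, 0, 0], [0.0005, 0, 0.001], -1],
    [[0, 0, 0], [0.0005, 0, 0.002], -1],
    [[0, 0, 0], [0.0005, 0, 0.003], -1],
    [[0, 0, 0], [0.0005, 0, 0.003], -1],
    [[0, 0, 0], [0.0005, 0, 0.003], -1],
  ],
)

```text
t: 13.48
eef_pos: [493.2, -122.2, 78.5]
tcp_rot: [3.139, 0.001, 1.568]
ft_force: [-0.7, -0.1, 8.1]
opening: 0.451
grip_force: 30.0
```

Emit:
move_arm(
  plan=[
    [[0, 0, 0], [0, 0, 0], 0.1],
    [[0, 0, 0], [0, 0, 0], 0.3],
    [[0, 0, 0], [0, 0, 0], 0.5],
    [[0, 0, 0], [0, 0, 0], 0.5],
    [[0, 0, 0], [0, 0, -0.01], 0.5],
  ],
)

```text
t: 14.1
eef_pos: [492.2, -121.7, 87.5]
tcp_rot: [-3.14, -0.001, 1.568]
ft_force: [0.0, -0.7, 0.0]
opening: 0.748
grip_force: 0.0
```

Emit:
move_arm(
  plan=[
    [[0, 0, 0], [0, 0, -0.03], 0.5],
    [[0, 0, 0], [0, 0, -0.07], 0.5],
    [[0, 0, 0], [0, 0, -0.11], 0],
    [[0, 0, 0], [0.02, 0, -0.13], 0],
    [[0, 0, 0], [0.05, 0, -0.13], 0],
  ],
)

```text
t: 14.72
eef_pos: [493.2, -71.8, 219.9]
tcp_rot: [3.138, 0.001, 1.567]
ft_force: [0.6, 0.3, -0.7]
opening: 0.516
grip_force: 0.0
```

```bash
python3 go.py 530 133 200 18.8
python3 - <<'E'
from h import *; from cell import eyes,readout
p=eyes.read_camera("scene")
cv2.imwrite(f"pics/s4.png",(p["img"][110:190,190:290,::-1]).repeat(5,0).repeat(5,1))
for n,z in(("egg",54),("egg_cup",11)):
        for d in eyes.cut_out(p,n)[:5]:
            print(n,d["uv"],d["mask"].sum(),fit(p,d["mask"],n,[493,-121],z))
E
```

```text
at [493.2 -71.8 219.9] [1.798e+02 1.000e-01 8.980e+01] t 14.7 turn [ 0.2 -0.1 71. ] shift [0.205  0.036  0.0199] steps 6.6
egg [226.1, 154.4] 266 (array([ 492.49933247, -122.14931932]), np.float64(0.36900518052483844))
egg_cup [377.5, 261.6] 416 (array([702.81935416, 328.4311969 ]), np.float64(1.224143116349676))
egg_cup [394.6, 290.4] 426 (array([763.80188637, 380.45452109]), np.float64(1.8704289550257625))
egg_cup [432.0, 268.8] 427 (array([691.48928882, 444.52576158]), np.float64(1.5552419144095795))
egg_cup [230.5, 167.6] 199 (array([ 501.6746485 , -114.99945791]), np.float64(4.499536665401074))
egg_cup [442.9, 236.0] 445 (array([586.59046655, 461.43373377]), np.float64(0.7579436537623401))
```

View pics/s4.png

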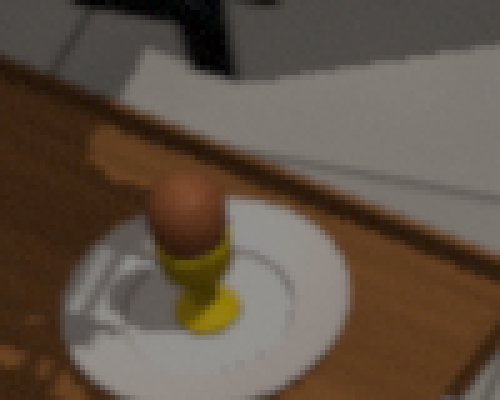

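The egg sits upright in the cup at (188,215) in the crop. Next is the spoon.

Emit:
move_arm(
  plan=[
    [[0, 0, 10], [0.04, -0.003, 0], 0],
    [[0, 0, 20], [0.08, -0.006, 0], 0],
    [[0, 0, 30], [0.12, -0.01, 0.01], 0],
    [[0, 0, 40], [0.16, -0.013, 0.02], 0],
    [[0, 0, 50], [0.187, -0.013, 0.02], 0],
  ],
)

```text
t: 15.5
eef_pos: [479.8, 116.0, 197.1]
tcp_rot: [-3.141, 0.001, 0.69]
ft_force: [0.3, -0.0, 0.4]
opening: 0.499
grip_force: 0.0
```

Emit:
move_arm(
  plan=[
    [[0, 0, 10], [0, 0, 0], 0],
    [[0, 0, 20], [0, 0, 0], 0],
    [[0, 0, 21], [0, 0, 0], 0],
    [[0, 0, 21], [0, 0, 0], 0],
  ],
)

```text
t: 16.0
eef_pos: [480.3, 114.8, 197.7]
tcp_rot: [-3.142, 0.0, 0.332]
ft_force: [1.0, -0.4, 1.1]
opening: 0.504
grip_force: 0.0
```

```bash
python3 look.py spoon 5 541 135 w6; python3 go.py 517.3 127.5 60 18.8 25
```

```text
spoon 0.61 [320. 100.] 1821 [475.7676856  113.55788851] [609.46123819 159.60635009] mid [542.61446189 136.5821193 ] yaw 19.005394255200546
at [480.2 114.9 197.7] [-180.   -0.   19.] t 16.1 turn [-0.  25.   0.2] shift [3.910e-02 1.000e-04 1.377e-01] steps 2.3
```

Emit:
move_arm(
  plan=[
    [[0, 8, 0], [0.02, 0, 0.03], 0],
    [[0, 16, 0], [0.04, 0, 0.07], 0],
    [[0, 25, 0], [0.041, 0, 0.11], 0],
    [[0, 25, 0], [0.041, 0, 0.15], 0],
    [[0, 25, 0], [0.041, 0, 0.15], 0],
  ],
)

```text
t: 16.73
eef_pos: [526.4, 162.5, 99.1]
tcp_rot: [-3.036, -0.43, 0.342]
ft_force: [0.1, 0.3, 0.4]
opening: 0.497
grip_force: 0.0
```

```bash
python3 look.py spoon 5 541 135 w7; python3 go.py 519 128.2 5.5 19 25
```

```text
spoon 0.71 [362. 191.] 2055 [475.97744027 114.13936616] [609.65971513 159.84088592] mid [542.8185777  136.99012604] yaw 18.873850542458044
at [525.8 162.5  98.5] [-173.9  -24.5   19.5] t 16.8 turn [-6.3  0.5  0.5] shift [-0.0549  0.0381  0.0735] steps 1.6
```

View pics/w7.png

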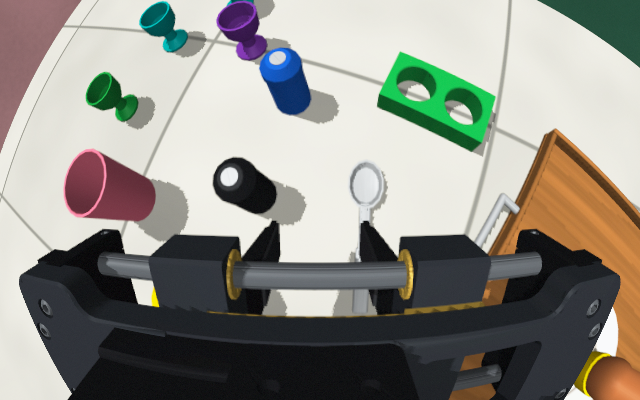

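Run:
```python
from cell import readout
s=readout.state();print(s["joints"].round(3),s["qvel"].round(3),s["t"])
```

```text
[0.074 0.468 2.142 0.987 0.256 0.35 ] [ 0.004 -0.024 -0.027 -0.328  0.032  0.344] 16.825
```

The wrist ran close to its limit with the forward tilt, so I'll grip the spoon vertically nearer the handle end. That should also keep the gripper body clear of the egg.

```bash
python3 go.py 497.3 121 98.5 19 0
```

```text
at [525.8 162.5  98.5] [-173.9  -24.5   19.5] t 16.8 turn [ -6.1 -24.5   1.8] shift [-0.0371  0.0276 -0.02  ] steps 2.4
```

Emit:
move_arm(
  plan=[
    [[-2, -8, 0.6], [-0.012, 0.009, -0.007], 0],
    [[-4, -16, 1.2], [-0.025, 0.018, -0.014], 0],
    [[-6.1, -24.5, 1.8], [-0.037, 0.0275, -0.02], 0],
    [[-6.1, -24.5, 1.8], [-0.037, 0.0275, -0.02], 0],
    [[-6.1, -24.5, 1.8], [-0.037, 0.0275, -0.02], 0],
  ],
)

```text
t: 17.45
eef_pos: [499.1, 120.7, 100.0]
tcp_rot: [3.138, -0.002, 0.332]
ft_force: [0.0, 0.2, -1.3]
opening: 0.497
grip_force: 0.0
```

```bash
python3 look.py spoon 5 541 135 w8;python3 go.py 497.3 121 2.5 19 0
```

```text
spoon 0.93 [321. 111.] 3130 [476.94248911 113.80630132] [608.91880197 159.47127963] mid [542.93064554 136.63879048] yaw 19.086075285410015
at [497.5 121.1  99.4] [ 1.8e+02 -1.0e-01  1.9e+01] t 17.6 turn [ 0.  -0.1  0. ] shift [-0.0005  0.      0.0969] steps 1.6
```

Emit:
move_arm(
  plan=[
    [[0, 0, 0], [0, 0, 0.04], 0],
    [[0, 0, 0], [0, 0, 0.075], 0],
    [[0, 0, 0], [0, 0, 0.091], 0],
    [[0, 0, 0], [0, 0, 0.096], 0],
    [[0, 0, 0], [0, 0, 0.096], 0],
  ],
)

```text
t: 18.18
eef_pos: [497.9, 121.2, 4.0]
tcp_rot: [3.142, -0.001, 0.332]
ft_force: [-0.0, -0.2, -0.1]
opening: 0.499
grip_force: 0.0
```

Emit:
move_arm(
  plan=[
    [[0, 0, 0], [0, 0, 0], -1],
    [[0, 0, 0], [0, 0, 0], -1],
    [[0, 0, 0], [0, 0, 0], -1],
    [[0, 0, 0], [0, 0, 0], -1],
    [[0, 0, 0], [0, 0, 0], -1],
  ],
)

```text
t: 18.8
eef_pos: [497.7, 121.3, 3.6]
tcp_rot: [-3.142, -0.001, 0.332]
ft_force: [-0.4, 0.2, 1.7]
opening: 0.141
grip_force: 30.0
```

Emit:
move_arm(
  plan=[
    [[0, 0, 0], [0, 0, 0], -1],
    [[0, 0, 0], [0, 0, 0], -1],
    [[0, 0, 0], [0, 0, -0.01], -1],
    [[0, 0, 0], [0, 0, -0.03], -1],
    [[0, 0, 0], [0, 0, -0.05], -1],
  ],
)

```text
t: 19.42
eef_pos: [497.5, 121.3, 54.3]
tcp_rot: [-3.141, -0.0, 0.332]
ft_force: [-0.6, 0.5, -0.4]
opening: 0.138
grip_force: 30.0
```

```bash
python3 look.py spoon 55 541 135 w9;python3 go.py 497.3 121 2.5 19 0
```

```text
spoon 0.85 [320.  97.] 7248 [483.22483062 116.62297853] [609.21359944 159.97617201] mid [546.21921503 138.29957527] yaw 18.988526494560848
at [498.4 121.4  55.3] [180.   -0.2  19. ] t 19.5 turn [ 0.  -0.2  0. ] shift [-0.0014 -0.      0.0528] steps 0.8
```

View pics/w9.png

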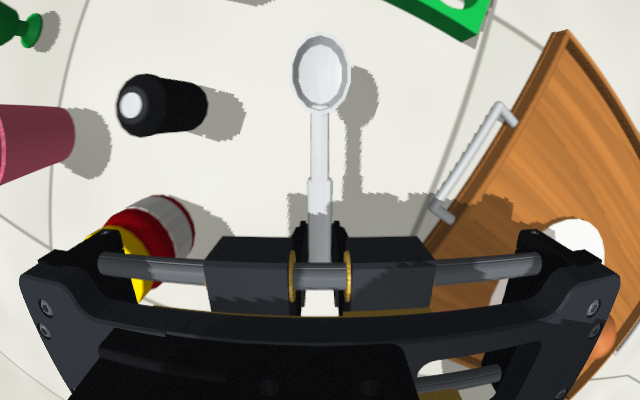

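Emit:
move_arm(
  plan=[
    [[0, 0, 0], [0, 0, -0.04], -1],
    [[0, 0, 0], [0, 0, -0.08], -1],
    [[0, 0, 0], [0, 0, -0.1], -1],
    [[0, 0, 0], [0, 0, -0.1], -1],
  ],
)

```text
t: 20.02
eef_pos: [498.0, 121.3, 154.1]
tcp_rot: [3.141, -0.003, 0.332]
ft_force: [-0.8, 0.0, -0.5]
opening: 0.138
grip_force: 30.0
```

Emit:
move_arm(
  plan=[
    [[0, 0, 5], [-0.025, 0.04, 0], -1],
    [[0, 0, 11], [-0.055, 0.09, 0], -1],
    [[0, 0, 17], [-0.085, 0.14, 0], -1],
    [[0, 0, 23], [-0.115, 0.19, 0], -1],
    [[0, 0, 28], [-0.14, 0.235, 0], -1],
  ],
)

```text
t: 20.65
eef_pos: [440.6, -148.2, 151.9]
tcp_rot: [-3.141, 0.001, -0.161]
ft_force: [0.4, 1.0, -0.9]
opening: 0.14
grip_force: 30.0
```

```bash
python3 go.py 421 -223.1 60 -12.8
```

```text
at [ 440.6 -148.2  151.9] [-1.799e+02  1.000e-01 -9.200e+00] t 20.6 turn [-0.   0.1  3.6] shift [-0.0072  0.0772  0.0919] steps 1.9
```

Emit:
move_arm(
  plan=[
    [[0, 0, 3.6], [-0.0036, 0.039, 0], -1],
    [[0, 0, 3.6], [-0.0072, 0.0772, 0], -1],
    [[0, 0, 3.6], [-0.0072, 0.0772, 0.03], -1],
    [[0, 0, 3.6], [-0.0072, 0.0772, 0.07], -1],
    [[0, 0, 3.6], [-0.0072, 0.0772, 0.11], -1],
  ],
)

```text
t: 21.28
eef_pos: [421.9, -221.4, 40.9]
tcp_rot: [-3.141, 0.001, -0.22]
ft_force: [1.7, -1.0, -0.9]
opening: 0.142
grip_force: 30.0
```

Emit:
move_arm(
  plan=[
    [[0, 0, 0], [0, 0, 0], -1],
    [[0, 0, 0], [0, 0, 0], -1],
  ],
)

```text
t: 21.52
eef_pos: [422.7, -221.6, 43.6]
tcp_rot: [-3.141, -0.0, -0.22]
ft_force: [-0.5, -0.9, 0.4]
opening: 0.139
grip_force: 30.0
```

```bash
python3 look.py spoon 45 467 -233 w10; python3 go.py 421 -223.1 11 -12.8
python3 - <<'E'
from cell import readout
print(readout.state()["joints"].round(2))
E
```

```text
spoon 0.64 [322.  97.] 7203 [ 408.19227869 -218.55865429] [ 537.73436399 -247.27697562] mid [ 472.96332134 -232.91781495] yaw -12.499802882140864
at [ 423.1 -221.9   44.4] [ 1.80e+02 -1.00e-01 -1.26e+01] t 21.6 turn [ 0.  -0.1  0.2] shift [-0.0018  0.0016  0.0334] steps 0.5
[-0.62  0.55  2.08  0.    0.51  1.17]
```

View pics/w10.png

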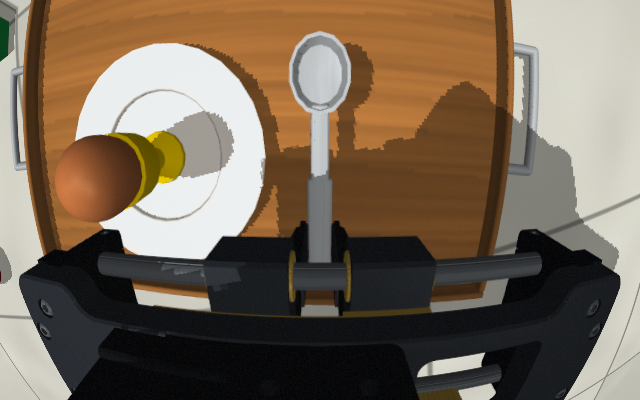

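The spoon at (320,150) hangs parallel to the tray edges, clear of the plate and the egg. I'm lowering it now.

Emit:
move_arm(
  plan=[
    [[0, 0, 0], [-0.0015, 0.0015, 0.01], -1],
    [[0, 0, 0], [-0.0015, 0.0015, 0.02], -1],
    [[0, 0, 0], [-0.0015, 0.0015, 0.028], -1],
    [[0, 0, 0], [-0.0015, 0.0015, 0.032], -1],
    [[0, 0, 0], [-0.0015, 0.0015, 0.032], -1],
  ],
)

```text
t: 22.25
eef_pos: [420.7, -222.7, 10.9]
tcp_rot: [-3.141, 0.0, -0.22]
ft_force: [0.1, 0.3, -0.8]
opening: 0.144
grip_force: 30.0
```

```bash
python3 go.py 421 -223.1 10 -12.8; python3 -c "
from cell import readout;print(readout.state()['ft_force'])"
```

```text
at [ 420.7 -222.7   10.9] [-180.     0.   -12.6] t 22.2 turn [-0.   0.   0.2] shift [0.0004 0.0004 0.0009] steps 0.0
[ 0.07572281  0.33399841 -0.80200901]
```

Emit:
move_arm(
  plan=[
    [[0, 0, 0.2], [0, 0.0005, 0.001], -1],
    [[0, 0, 0.2], [0, 0.0005, 0.001], -1],
    [[0, 0, 0.2], [0, 0.0005, 0.001], -0.6],
    [[0, 0, 0.2], [0, 0.0005, 0.001], -0.5],
    [[0, 0, 0.2], [0, 0.0005, 0.001], -0.5],
  ],
)

```text
t: 22.88
eef_pos: [420.7, -223.3, 10.4]
tcp_rot: [-3.141, -0.001, -0.223]
ft_force: [-0.4, 0.0, -0.0]
opening: 0.248
grip_force: 0.0
```

Emit:
move_arm(
  plan=[
    [[0, 0, 0], [0, 0, -0.02], -0.5],
    [[0, 0, 0], [0, 0, -0.06], -0.5],
    [[0, 0, 0], [0, 0, -0.11], -0.2],
    [[0, 0, 0], [0, 0, -0.16], 0],
    [[0, 0, 0], [0, 0, -0.19], 0.3],
  ],
)

```text
t: 23.5
eef_pos: [420.8, -223.4, 202.8]
tcp_rot: [3.141, -0.003, -0.223]
ft_force: [-0.5, 0.1, 0.3]
opening: 0.508
grip_force: 0.0
```

```bash
python3 look.py spoon 11 467 -233 w11; python3 go.py 647 250 200 90
python3 - <<'E'
from h import *; from cell import eyes
for c in("top","scene"):
    p=eyes.read_camera(c)
    for d in eyes.cut_out(p,"salt")+eyes.cut_out(p,"pepper"): print(c,d["uv"],fit(p,d["mask"],"salt",back(p,d["uv"],35)[0],0),p["img"][d["mask"]].mean(0))
E
```

```text
spoon 0.61 [322. 115.] 1794 [ 398.66081646 -218.63441656] [ 536.77379589 -249.78729306] mid [ 467.71730617 -234.21085481] yaw -12.710963952193579
at [ 421.5 -223.9  203.3] [179.9  -0.3 -12.8] t 23.6 turn [ 4.000e-01 -1.000e-01 -1.028e+02] shift [ 0.1149 -0.512   0.003 ] steps 9.6
top [258.6, 184.5] (array([645.84836948, 249.12838647]), np.float64(0.6576842983908175)) [ 53.69251337  71.88235294 108.71657754]
scene [350.4, 240.1] (array([647.09559367, 252.84208875]), np.float64(0.7683418458285127)) [28.85897436 45.31794872 77.78205128]
scene [355.2, 204.9] (array([544.36863642, 244.72625809]), np.float64(0.8996896573886783)) [26.96961326 25.73756906 25.74585635]
```

Emit:
move_arm(
  plan=[
    [[0, 0, 0], [0.006, -0.056, 0], 0.3],
    [[0, 0, 0], [0.012, -0.112, 0], 0.3],
    [[0, 0, 0], [0.018, -0.168, 0], 0.3],
    [[0, 0, 0], [0.024, -0.224, 0], 0.3],
    [[0, 0, 0], [0.03, -0.28, 0], 0.3],
  ],
)

```text
t: 24.52
eef_pos: [512.1, 45.0, 199.6]
tcp_rot: [-3.142, 0.001, -0.223]
ft_force: [0.4, -0.9, -0.0]
opening: 0.653
grip_force: 0.0
```

Emit:
move_arm(
  plan=[
    [[0, 0, 0], [0.006, -0.056, 0], 0.3],
    [[0, 0, 0], [0.012, -0.112, 0], 0.3],
    [[0, 0, 0], [0.018, -0.168, 0], 0.3],
    [[0, 0, 0], [0.024, -0.22, 0], 0.3],
    [[0, 0, 0], [0.025, -0.232, 0], 0.3],
  ],
)

```text
t: 25.15
eef_pos: [587.7, 266.4, 198.8]
tcp_rot: [3.141, 0.001, -0.221]
ft_force: [-0.0, -0.7, -0.2]
opening: 0.654
grip_force: 0.0
```

Emit:
move_arm(
  plan=[
    [[0, 0, 0], [0, 0, 0], 0.3],
  ],
)

```text
t: 25.28
eef_pos: [587.3, 263.9, 199.3]
tcp_rot: [3.141, 0.001, -0.222]
ft_force: [-0.3, -0.6, -0.4]
opening: 0.648
grip_force: 0.0
```

```bash
python3 look.py salt 0 646.5 250.5 w12; python3 go.py 646.5 250.5 36 -12.8
```

```text
salt 0.76 [317. 127.] 1084 [646.9 252.2] 0.98 
at [587.4 262.7 200.1] [180.    0.  -12.8] t 25.4 turn [ 0.  0. -0.] shift [ 0.0605 -0.0014  0.164 ] steps 2.8
```

Emit:
move_arm(
  plan=[
    [[0, 0, 0], [0.03, -0.0015, 0.02], 0.3],
    [[0, 0, 0], [0.0605, -0.0015, 0.06], 0.3],
    [[0, 0, 0], [0.0605, -0.0015, 0.11], 0.3],
    [[0, 0, 0], [0.0605, -0.0015, 0.15], 0.3],
    [[0, 0, 0], [0.0605, -0.0015, 0.163], 0.3],
  ],
)

```text
t: 26.0
eef_pos: [646.2, 250.1, 35.5]
tcp_rot: [3.14, 0.003, -0.225]
ft_force: [-0.0, -0.6, -0.1]
opening: 0.648
grip_force: 0.0
```

Emit:
move_arm(
  plan=[
    [[0, 0, 0], [0, 0, 0], 0.3],
    [[0, 0, 0], [0, 0, 0], -1],
    [[0, 0, 0], [0, 0, 0], -1],
    [[0, 0, 0], [0, 0, 0], -1],
    [[0, 0, 0], [0, 0, 0], -1],
  ],
)

```text
t: 26.62
eef_pos: [647.5, 252.0, 38.4]
tcp_rot: [-3.141, -0.001, -0.223]
ft_force: [-0.6, -1.6, 5.1]
opening: 0.377
grip_force: 30.0
```

Emit:
move_arm(
  plan=[
    [[0, 0, 0], [0, 0, 0], -1],
    [[0, 0, 0], [0, 0, -0.03], -1],
    [[0, 0, 0], [0, 0, -0.08], -1],
    [[0, 0, 0], [0, 0, -0.13], -1],
    [[0, 0, 0], [0, 0, -0.15], -1],
  ],
)

```text
t: 27.25
eef_pos: [647.6, 252.1, 190.8]
tcp_rot: [-3.139, -0.004, -0.223]
ft_force: [-0.5, -0.5, -2.3]
opening: 0.376
grip_force: 30.0
```

Run:
```python
import numpy as np
from go import go
pl=np.array([492.8,-121.5]); ux=np.array([.975,-.2215]); r=np.array([-.2215,-.975])
print("salt",pl+ux*128, "tumbler",pl+r*115+ux*128, "tumbler by spoon",np.array([467.6,-234.1])+ux*128)
t=np.array([523,-178]);uy=-r
for q in(pl,pl+ux*128): print("tray coords",(q-t)@ux,(q-t)@uy)
go(*(pl+ux*128),186,-12.8)
```

```text
salt [ 617.6   -149.852] tumbler [ 592.1275 -261.977 ] tumbler by spoon [ 592.4   -262.452]
tray coords -41.95974999999999 48.3982
tray coords 86.00021800000002 48.3982
at [647.6 252.1 190.8] [-179.9   -0.2  -12.8] t 27.2 turn [-0.1 -0.2  0. ] shift [0.0597 0.3987 0.0041] steps 6.5
```

Emit:
move_arm(
  plan=[
    [[0, 0, 0], [0.007, 0.05, 0], -1],
    [[0, 0, 0], [0.014, 0.105, 0], -1],
    [[0, 0, 0], [0.021, 0.16, 0], -1],
    [[0, 0, 0], [0.028, 0.215, 0], -1],
    [[0, 0, 0], [0.036, 0.27, 0], -1],
  ],
)

```text
t: 27.88
eef_pos: [621.8, -21.0, 187.4]
tcp_rot: [-3.141, -0.0, -0.223]
ft_force: [1.2, -0.7, -1.4]
opening: 0.378
grip_force: 30.0
```

Emit:
move_arm(
  plan=[
    [[0, 0, 0], [0.007, 0.05, 0], -1],
    [[0, 0, 0], [0.014, 0.1, 0], -1],
    [[0, 0, 0], [0.0178, 0.1285, 0], -1],
    [[0, 0, 0], [0.0178, 0.1285, 0.03], -1],
    [[0, 0, 0], [0.0178, 0.1285, 0.06], -1],
  ],
)

```text
t: 28.5
eef_pos: [611.0, -149.1, 126.7]
tcp_rot: [-3.141, -0.001, -0.224]
ft_force: [0.6, -0.3, -2.1]
opening: 0.376
grip_force: 30.0
```

Emit:
move_arm(
  plan=[
    [[0, 0, 0], [0, 0, 0.03], -1],
    [[0, 0, 0], [0, 0, 0.06], -1],
    [[0, 0, 0], [0, 0, 0.075], -1],
    [[0, 0, 0], [0, 0, 0.075], -1],
  ],
)

```text
t: 29.0
eef_pos: [611.0, -148.5, 51.8]
tcp_rot: [-3.141, 0.001, -0.223]
ft_force: [0.3, -0.3, -1.3]
opening: 0.376
grip_force: 30.0
```

```bash
python3 go.py 611.8 -148.5 44 -12.8
```

```text
at [ 611.  -148.5   51.8] [-1.80e+02  1.00e-01 -1.28e+01] t 29.0 turn [-0.   0.1  0. ] shift [ 0.0008 -0.0001  0.0078] steps 0.1
```

Emit:
move_arm(
  plan=[
    [[0, 0, 0], [0, 0, 0.004], -1],
    [[0, 0, 0], [0, 0, 0.006], -1],
    [[0, 0, 0], [0, 0, 0.007], -1],
    [[0, 0, 0], [0, 0, 0.007], -1],
  ],
)

```text
t: 29.5
eef_pos: [611.3, -148.6, 45.6]
tcp_rot: [-3.141, -0.001, -0.223]
ft_force: [0.3, -0.1, -1.6]
opening: 0.377
grip_force: 30.0
```

Emit:
move_arm(
  plan=[
    [[0, 0, 0], [0, 0, 0.001], -1],
    [[0, 0, 0], [0, 0, 0.0015], -1],
    [[0, 0, 0], [0, 0, 0.0015], -1],
  ],
)

```text
t: 29.88
eef_pos: [611.5, -148.7, 44.4]
tcp_rot: [-3.141, -0.001, -0.223]
ft_force: [-1.4, -0.3, 5.6]
opening: 0.376
grip_force: 30.0
```

Emit:
move_arm(
  plan=[
    [[0, 0, 0], [0, 0, 0], 0],
    [[0, 0, 0], [0, 0, 0], 0.2],
    [[0, 0, 0], [0, 0, -0.02], 0.2],
    [[0, 0, 0], [0, 0, -0.07], 0.2],
    [[0, 0, 0], [0, 0, -0.13], 0.2],
  ],
)

```text
t: 30.5
eef_pos: [610.7, -148.5, 174.3]
tcp_rot: [-3.141, 0.002, -0.223]
ft_force: [1.5, -0.3, -0.1]
opening: 0.602
grip_force: 0.0
```

Emit:
move_arm(
  plan=[
    [[0, 0, 0], [-0.02, -0.03, -0.03], 0.6],
    [[0, 0, 0], [-0.05, -0.08, -0.03], 1],
    [[0, 0, 0], [-0.08, -0.13, -0.03], 1],
    [[0, 0, 0], [-0.11, -0.18, -0.03], 1],
    [[0, 0, 0], [-0.14, -0.23, -0.03], 1],
  ],
)

```text
t: 31.12
eef_pos: [524.9, 108.2, 204.0]
tcp_rot: [-3.141, -0.001, -0.224]
ft_force: [0.9, 0.4, -0.5]
opening: 0.993
grip_force: 0.0
```

Emit:
move_arm(
  plan=[
    [[0, 0, 0], [-0.03, -0.05, 0], 1],
    [[0, 0, 0], [-0.06, -0.1, 0], 1],
    [[0, 0, 0], [-0.09, -0.15, 0], 1],
    [[0, 0, 0], [-0.12, -0.2, 0], 1],
    [[0, 0, 0], [-0.15, -0.25, 0], 1],
  ],
)

```text
t: 31.75
eef_pos: [433.9, 385.5, 203.9]
tcp_rot: [-3.141, -0.0, -0.223]
ft_force: [0.8, 0.1, 0.6]
opening: 1.001
grip_force: 0.0
```

Emit:
move_arm(
  plan=[
    [[0, 0, 0], [0, 0, 0], 1],
    [[0, 0, 0], [0, 0, 0], 1],
  ],
)

```text
t: 32.0
eef_pos: [434.6, 383.4, 203.7]
tcp_rot: [3.141, -0.0, -0.223]
ft_force: [-0.3, -0.4, -0.3]
opening: 0.999
grip_force: 0.0
```

```bash
python3 look.py tumbler 0 486.5 377 w13; python3 go.py 486.5 377 46 -12.8;  python3 - <<'E'
from h import *; from cell import eyes,readout
print(readout.state()["joints"].round(2))
for c in("top","scene"):
    p=eyes.read_camera(c)
    for n,z,x in(("tumbler",0,[486.5,377]),("salt",6,[611,-148]),("spoon",11,0)):
      for d in eyes.cut_out(p,n)[:2]:
        if x: print(c,n,d["uv"],fit(p,d["mask"],n,x,z))
        else: print(c,n,back(p,d["uv"],z))
E
```

```text
tumbler 0.7 [314. 135.] 3595 [486.  378.6] 0.48 
at [435.2 382.7 203.9] [-180.    -0.   -12.9] t 32.1 turn [-0.  -0.  -0.1] shift [ 0.0512 -0.0059  0.1579] steps 2.7
[ 0.61  0.44  1.69 -0.    1.02  2.4 ]
top tumbler [195.4, 255.9] (array([487.7472974 , 374.72087162]), np.float64(2.201184125181815))
top salt [444.6, 200.7] (array([ 609.11473202, -149.55082084]), np.float64(0.7820180688077001))
scene tumbler [414.3, 193.9] (array([486.56073952, 379.18650532]), np.float64(0.36728337886078033))
scene salt [202.2, 196.2] (array([ 609.97093582, -148.30306244]), np.float64(1.4992232160585228))
scene spoon [[ 492.22059575 -246.31037775]]
```

Emit:
move_arm(
  plan=[
    [[0, 0, 0], [0.03, -0.0065, 0.01], 1],
    [[0, 0, 0], [0.051, -0.0065, 0.05], 1],
    [[0, 0, 0], [0.051, -0.0065, 0.1], 1],
    [[0, 0, 0], [0.051, -0.0065, 0.145], 1],
    [[0, 0, 0], [0.051, -0.0065, 0.157], 1],
  ],
)

```text
t: 33.12
eef_pos: [485.1, 378.0, 44.7]
tcp_rot: [3.139, 0.003, -0.224]
ft_force: [-0.2, 0.3, -0.5]
opening: 0.998
grip_force: 0.0
```

Emit:
move_arm(
  plan=[
    [[0, 0, 0], [0, 0, 0], 1],
    [[0, 0, 0], [0, 0, 0], -1],
    [[0, 0, 0], [0, 0, 0], -1],
    [[0, 0, 0], [0, 0, 0], -1],
    [[0, 0, 0], [0, 0, 0], -1],
  ],
)

```text
t: 33.75
eef_pos: [486.2, 378.8, 47.5]
tcp_rot: [-3.141, -0.001, -0.223]
ft_force: [-0.2, -0.9, 4.4]
opening: 0.663
grip_force: 30.0
```

Emit:
move_arm(
  plan=[
    [[0, 0, 0], [0, 0, 0], -1],
    [[0, 0, 0], [0, 0, -0.03], -1],
    [[0, 0, 0], [0, 0, -0.08], -1],
    [[0, 0, 0], [0, 0, -0.13], -1],
    [[0, 0, 0], [0, 0, -0.14], -1],
  ],
)

```text
t: 34.38
eef_pos: [486.7, 379.3, 190.1]
tcp_rot: [-3.138, -0.004, -0.223]
ft_force: [-0.4, -0.3, -1.7]
opening: 0.664
grip_force: 30.0
```

```bash
python3 look.py tumbler 140 486.5 377 w14; python3 go.py 586.3 -261.1 187 -12.8
```

```text
tumbler 0.95 [323. 241.] 9884 [486.4 379.3] 0.87 
at [486.  378.8 187.6] [-1.799e+02 -1.000e-01 -1.280e+01] t 34.5 turn [-0.1 -0.1  0. ] shift [2.396e-01 6.018e-01 1.000e-04] steps 10.4
```

View pics/w14.png

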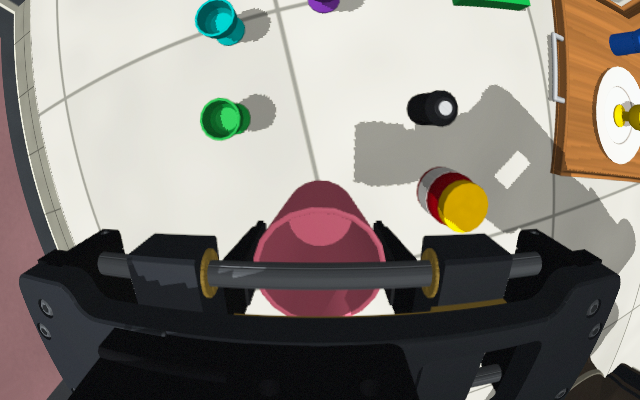

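Emit:
move_arm(
  plan=[
    [[0, 0, 0], [0.019, 0.048, 0], -1],
    [[0, 0, 0], [0.04, 0.1, 0], -1],
    [[0, 0, 0], [0.061, 0.152, 0], -1],
    [[0, 0, 0], [0.082, 0.204, 0], -1],
    [[0, 0, 0], [0.103, 0.256, 0], -1],
  ],
)

```text
t: 35.1
eef_pos: [529.0, 104.4, 185.1]
tcp_rot: [3.141, 0.003, -0.223]
ft_force: [1.2, 0.9, -1.6]
opening: 0.663
grip_force: 30.0
```

Emit:
move_arm(
  plan=[
    [[0, 0, 0], [0.021, 0.052, 0], -1],
    [[0, 0, 0], [0.042, 0.104, 0], -1],
    [[0, 0, 0], [0.063, 0.156, 0], -1],
    [[0, 0, 0], [0.084, 0.208, 0], -1],
    [[0, 0, 0], [0.104, 0.26, 0], -1],
  ],
)

```text
t: 35.72
eef_pos: [572.9, -172.0, 184.7]
tcp_rot: [-3.141, 0.003, -0.224]
ft_force: [0.6, 1.2, -0.7]
opening: 0.666
grip_force: 30.0
```

Emit:
move_arm(
  plan=[
    [[0, 0, 0], [0.016, 0.043, 0], -1],
    [[0, 0, 0], [0.0325, 0.086, 0], -1],
    [[0, 0, 0], [0.0325, 0.086, 0.03], -1],
    [[0, 0, 0], [0.0325, 0.086, 0.07], -1],
    [[0, 0, 0], [0.0325, 0.086, 0.11], -1],
  ],
)

```text
t: 36.35
eef_pos: [585.1, -261.0, 73.5]
tcp_rot: [-3.14, 0.002, -0.224]
ft_force: [0.6, 0.2, -1.1]
opening: 0.664
grip_force: 30.0
```

Emit:
move_arm(
  plan=[
    [[0, 0, 0], [0, 0, 0], -1],
    [[0, 0, 0], [0, 0, 0], -1],
  ],
)

```text
t: 36.6
eef_pos: [586.4, -261.4, 77.2]
tcp_rot: [-3.141, -0.0, -0.223]
ft_force: [1.0, -0.4, -1.0]
opening: 0.665
grip_force: 30.0
```

```bash
python3 go.py 586.3 -261.1 53.5 -12.8
```

```text
at [ 586.4 -261.4   77.2] [-180.    -0.   -12.8] t 36.6 turn [-0. -0.  0.] shift [-0.0002 -0.0003  0.0237] steps 0.4
```

Emit:
move_arm(
  plan=[
    [[0, 0, 0], [0, 0, 0.01], -1],
    [[0, 0, 0], [0, 0, 0.018], -1],
    [[0, 0, 0], [0, 0, 0.022], -1],
    [[0, 0, 0], [0, 0, 0.022], -1],
    [[0, 0, 0], [0, 0, 0.022], -1],
  ],
)

```text
t: 37.22
eef_pos: [586.3, -261.4, 55.1]
tcp_rot: [-3.141, -0.001, -0.223]
ft_force: [0.1, -1.0, -0.3]
opening: 0.662
grip_force: 30.0
```

Emit:
move_arm(
  plan=[
    [[0, 0, 0], [0, 0, 0.001], -1],
    [[0, 0, 0], [0, 0, 0.0015], -1],
    [[0, 0, 0], [0, 0, 0.0015], -1],
  ],
)

```text
t: 37.6
eef_pos: [586.3, -261.4, 53.6]
tcp_rot: [-3.141, -0.001, -0.223]
ft_force: [0.0, -0.3, 1.4]
opening: 0.665
grip_force: 30.0
```

Emit:
move_arm(
  plan=[
    [[0, 0, 0], [0, 0, 0.0005], -1],
    [[0, 0, 0], [0, 0, 0.0005], 0.6],
    [[0, 0, 0], [0, 0, 0.0005], 0.8],
    [[0, 0, 0], [0, 0, 0.0005], 0.8],
    [[0, 0, 0], [0, 0, -0.03], 0.8],
  ],
)

```text
t: 38.22
eef_pos: [585.2, -260.8, 81.7]
tcp_rot: [-3.14, 0.004, -0.223]
ft_force: [1.0, -0.6, 0.4]
opening: 0.895
grip_force: 0.0
```

Emit:
move_arm(
  plan=[
    [[0, 0, 0], [0, 0, -0.05], 0.8],
    [[0, 0, 0], [0, 0, -0.11], 0.8],
    [[0, 0, 0], [0, 0, -0.17], 0.8],
    [[0, 0, 0], [0, -0.05, -0.2], 0.8],
    [[0, 0, 0], [0, -0.11, -0.2], 0.8],
  ],
)

```text
t: 38.85
eef_pos: [611.1, -153.9, 286.2]
tcp_rot: [3.141, -0.005, -0.226]
ft_force: [0.8, -0.3, -0.2]
opening: 0.9
grip_force: 0.0
```

Emit:
move_arm(
  plan=[
    [[0, 0, 0], [-0.03, -0.05, 0], 0.8],
    [[0, 0, 0], [-0.06, -0.1, 0], 0.8],
    [[0, 0, 0], [-0.09, -0.15, 0], 0.8],
    [[0, 0, 0], [-0.1, -0.2, 0], 0.8],
    [[0, 0, 0], [-0.1, -0.25, 0], 0.8],
  ],
)

```text
t: 39.48
eef_pos: [567.8, 113.5, 283.9]
tcp_rot: [-3.141, -0.001, -0.223]
ft_force: [0.4, -1.7, -0.5]
opening: 0.899
grip_force: 0.0
```

Run:
```python
from h import *; from cell import eyes,readout
ims=[]
for c in("top","scene"):
    p=eyes.read_camera(c); ims.append(p["img"][:,:,::-1])
    for n,z,x in(("tumbler",6,[586,-261]),("salt",6,[611,-148]),("plate",6,[493,-121]),("egg",54,[493,-121]),("spoon",11,0)):
      for d in eyes.cut_out(p,n)[:2]:
        if x: q,f=fit(p,d["mask"],n,x,z); print(c,n,d["uv"],q.round(1),round(f,2))
        else:
            P=back(p,np.argwhere(d["mask"])[:,::-1],z); mu=P.mean(0); v=np.linalg.svd(P-mu,full_matrices=False)[2][0]; v*=np.sign(v[0]); t=(P-mu)@v
            print(c,n,"mid",mu+v*(t.min()+t.max())/2,np.degrees(np.arctan2(v[1],v[0])))
cv2.imwrite("pics/end.png",np.vstack([cv2.resize(ims[0][130:345,130:570],None,fx=1.36,fy=1.36),cv2.resize(ims[1][90:320,80:480],(598,300))]))
```

```text
top tumbler [502.0, 206.9] [ 585.2 -262.5] 0.42
top tumbler [485.2, 260.5] [ 460.5 -217.2] 23.99
top salt [444.9, 199.8] [ 610.3 -151.7] 0.85
top plate [452.6, 247.8] [ 495.2 -148.1] 10.92
top spoon mid [ 465.76111095 -235.68872563] -13.915226698423675
scene salt [201.2, 194.9] [ 609.9 -148.3] 1.26
scene plate [237.5, 175.3] [ 492.9 -119.5] 0.74
scene egg [228.0, 154.5] [ 491.7 -122.2] 0.56
scene spoon mid [ 464.79132448 -233.72525281] -14.57049645274215
```

View pics/end.png

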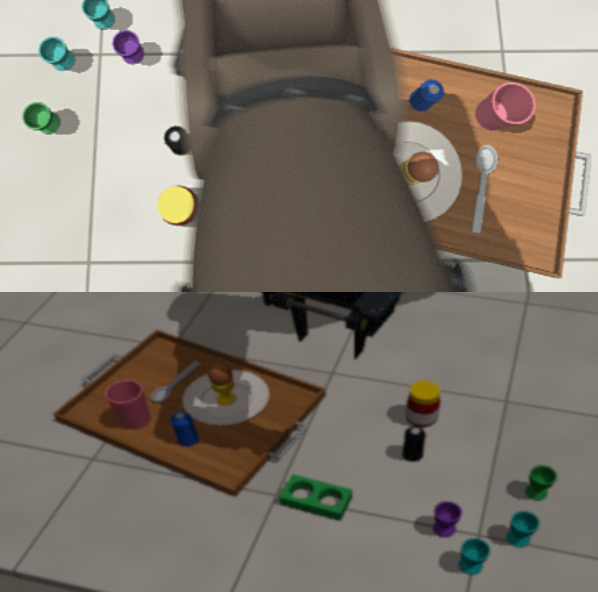

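Both views show everything in place: egg in its cup on the plate, spoon to the right, salt behind the plate, tumbler behind the spoon. The pepper and jam are untouched.

```bash
python3 -c "
from cell import env;print(env.job_done())"
```

```text
the job is handed in; nothing more can be done
None
```

The tray is laid as asked, in the order given, and the job is handed in at about 40 s of the allowed 131 s; the hand-in returned no verdict.

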